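# Sweep the loose nuts into their parts pocket

### The job

Three loose steel nuts are left lying on the blue mat of the black service tray: sweep them with the fingertips along the mat and over the edge into the sunken pocket where a nut of the same kind already lies, pushing only, without picking any nut up. Leave the brass spacer as it lies, alone in the other pocket; the dome camera, the screwdriver and the roll of tape stay where they are.

Things in the scene. Friction and masses are not known exactly. Their poses are not given: they have to be found in the camera images.
- tray: black service tray fixed to the bench, 300 mm along its x (away from the robot), 460 mm along its y (to the left), turned up to 0.35 rad. Origin: middle of its underside. Flat floor 26 mm above the bench, blue mat flush in it; rim all round 8 mm wide, 8 mm above the floor. Pockets at both ends: x -125 to 15 mm, |y| 135 to 215 mm. Loose nuts start at x -115 to 0, |y| under 110 mm
- pocket_left (a point): centre of the floor of the left sunken pocket (tray +y end, tray x = -55 mm, y = +175 mm); axes as the tray's. Pocket 140 mm along tray x, 80 mm along y, upright walls, grey floor 6 mm above the bench and 20 mm below the mat. Its inner edge, over which nuts drop from the mat, is unrimmed, 40 mm from this point towards the tray's middle. Holds the stored nut or the spacer
- pocket_right (a point): centre of the floor of the right sunken pocket (tray -y end, tray x = -55 mm, y = -175 mm); axes as the tray's. Pocket 140 mm along tray x, 80 mm along y, upright walls, grey floor 6 mm above the bench and 20 mm below the mat. Its inner edge, over which nuts drop from the mat, is unrimmed, 40 mm from this point towards the tray's middle. Holds the stored nut or the spacer
- nut_1: zinc-bright steel hexagon nut, 19 mm across flats, 22 mm across corners, 10 mm thick, 17 g, lying flat on the tray's mat, loose, to be swept away. Origin at its centre, z along its bore, x across two flats
- nut_2: zinc-bright steel hexagon nut, 19 mm across flats, 22 mm across corners, 10 mm thick, 17 g, lying flat on the tray's mat, loose, to be swept away. Origin at its centre, z along its bore, x across two flats
- nut_3: zinc-bright steel hexagon nut, 19 mm across flats, 22 mm across corners, 10 mm thick, 17 g, lying flat on the tray's mat, loose, to be swept away. Origin at its centre, z along its bore, x across two flats
- nut_stored: zinc-bright steel hexagon nut, 19 mm across flats, 22 mm across corners, 10 mm thick, 17 g, lying flat in one of the two pockets: it marks the pocket where the nuts belong and may be bumped, but stays in that pocket. Origin at its centre, z along its bore, x across two flats
- spacer: brass hexagonal spacer lying in the other pocket, 12 mm across flats, 40 mm long, 35 g. Origin at its centre, x along its length
- dome_camera: small security camera standing on the tray's far part: round white base 96 mm across, black dome, 62 mm high in all, 0.32 kg. Origin at the centre of its underside, about 90 mm beyond the tray's middle
- screwdriver: screwdriver with a red handle, 150 mm long, lying on the tray's far part roughly along the tray's y. Origin on its underside near mid-length, x along the shaft from handle to tip
- tape_roll: roll of yellow insulating tape, 66 mm across, 19 mm high, lying on the bench beside the tray's left end. Origin at the centre of its underside

How it is judged:
By the outcome, as a careful person would: the job done as asked, in the order asked, and still so for the second after the job is handed in, with the robot touching nothing.
It also fails if it takes over 48 s, if anything falls off the work surface, if the arm or the gripper's body presses on something with over 40 N, if the wrist force passes 120 N, or if a joint passes its speed limit or range.

### The arm

A 6-joint arm with a two-finger parallel gripper is mounted at the origin on the work surface. World frame = base frame: x ahead of the robot, y to its left, z up, the work surface at z = 0. Lengths are in m, angles in rad, forces in N, time in s.
With the tool pointing down it reaches from about 0.25 to 0.725 m from the base axis. Payload 4 kg.
Tool frame: the origin (TCP) lies midway between the tips of the shut fingers; the grasp point (between the pads) lies 19 mm behind it (bot.grip_depth is the distance from the TCP to the grasp point, in m); z points along the fingers, y is the line along which they close (so a half turn about z gives the same grasp; the last joint's range is limited). The gripper opens to 85 mm and grips with 20 to 120 N. Pads are 22 mm wide; open, the fingers measure 114 mm over their backs; the gripper's body (76 mm by 85 mm) begins 54 mm behind the grasp point. The pads swing forward as they close: fully open they stand 13 mm farther back than shut.
Start: joints at [-1.301, 0.241, 0.005, 1.335, 0, 1.571], TCP at [0.133, -0.482, 0.231] pointing down, gripper open.
Joint ranges: [-2.72, 2.72], [-1.05, 1.87], [-1.09, 1.28], [-1.99, 2.15], [-1.42, 1.44], [-3.14, 3.14]. Speed limits (rad/s): [2.79, 2.79, 3.14, 3.14, 3.14, 3.14].

### API

Orientations are given as a unit quaternion [x, y, z, w].
In Python, from workcell import bot gives the robot as it stands.
- The arm moves only by the shell command python3 -m creep 'ROWS'. ROWS is JSON, one flat list of numbers, 5 for each row, row after row: the shift along the world's x, y, z in m, then the turn about the world's z in rad, then the finger opening in m, from 0 to 0.0854. In form: [x, y, z, twist, claw, x, y, z, twist, claw, ...]. A call has 1 to 10 rows; each row is the pose to reach, as a shift and turn from the pose commanded when the call began; what a row does not reach only later rows make up. A row lasts 1/12 s, in which the tool goes at most 41.7 mm and 7.16 degrees, less where a joint would pass 70% of its speed; a pose out of reach is approached as far as the arm can. A call with a gripper value outside its range is refused whole. The fingers move at their own pace and stop on an object; the grip force is fixed at half the most. Time passes only in rows, so rows that repeat a pose let the fingers close. It gives the time, the measured TCP pose, the force, the opening and the grip force at its end, in the units of the state.
- bot.get_obs(): the state, without advancing time (a new reading comes with each control period).
- bot.camera(name): name is "side" or "top" or "wrist"; returns a dict with "pixels" (480x640x3 uint8, red, green, blue), "camera_matrix" (3x3 intrinsics, pixels), "dist_coeffs" ([k1, k2, p1, p2, k3] as OpenCV has them; the pictures are not rectified), "extrinsics" (4x4, takes a point from world to camera coordinates); the wrist camera has in their place "T_tool_cam" (4x4, takes a point from camera to tool coordinates, whose origin is the TCP and whose axes are the flange's). Camera axes: x right, y down, z forward; pixel columns grow to the right and rows downward; lengths in m; the calibration is good to about 2 mm. A picture is of the moment at which its call begins: read the wrist's pose just before it. There is no depth.
- bot.job_done(): hands the job in; it is judged then, once.
Trained networks look in the newest picture that a camera, given by its name, has taken for a name from the list of things; names that differ only in an ending like _2 or _b are one class to them, and where a whole thing is asked for, a point or a joint stands for the part that bears it (a point fixed in the world has none). Each returns a list of dicts, best first, with "score" (0 to 1); they miss things now and then, are a little off and sometimes report something else, mostly with a low value. They report only what shows in the picture. A call takes as long as a camera call.
- bot.look_for(camera, thing): "centre" ([column, row] as shares, 0 to 1, of the picture: columns of its width, rows of its height, amid what is visible of it).
- bot.place_of(camera, thing): "centre" ([column, row] as shares, 0 to 1, of the picture: columns of its width, rows of its height: a listed point, or the origin of a listed thing).
The state is a dict: "clock": time; "joint_pos": joint angles; "joint_vel": joint speeds; "tau": joint torques, N m; "eef_pos": TCP position; "tool_rot": TCP orientation; "ft_force": force on the tool from outside, world axes, zero at the start; "ft_torque": the same for the moment, N m; "grip_width": finger opening in m; "grasp_force": force on a finger pad.
Only numpy, scipy, OpenCV 4.12 (cv2) and the standard library are available. Lean on these libraries where they do the work, as an engineer would, in place of code of your own. Each camera call takes 0.05 s, during which the arm holds its last target. There are 200 camera calls.

## Working session

There is one attempt and no reset: what is moved stays moved. The work goes in short steps, Python scripts to look and compute and a shell command to move; the robot and the scene stay as the last step left them, time stands still between calls to the robot, and variables do not carry over. Pictures are saved under pics/ and viewed, at most 10 in all, crops included, and the job is handed in when it is done.

```bash
mkdir -p pics; cat > h.py <<'E'
import numpy as np, cv2
from workcell import bot
def ray(c,px):
    p=cv2.undistortPoints(np.array([[px]],float),np.array(c["camera_matrix"]),np.array(c["dist_coeffs"]))[0,0]
    E=np.array(c["extrinsics"]);R=E[:3,:3];t=E[:3,3]
    return -R.T@t, R.T@np.array([p[0],p[1],1])
def at(c,px,z):
    o,d=ray(c,px);return (o+d*(z-o[2])/d[2])[:2]
def proj(c,P):
    E=np.array(c["extrinsics"])
    return cv2.projectPoints(np.array(P,float).reshape(-1,3),cv2.Rodrigues(E[:3,:3])[0],E[:3,3],np.array(c["camera_matrix"]),np.array(c["dist_coeffs"]))[0][:,0]
E
python3 - <<'E'
from h import *
c=bot.camera("top");cv2.imwrite("pics/top.png",c["pixels"][...,::-1])
print(bot.get_obs()["clock"],bot.get_obs()["eef_pos"])
zs={"nut_1":.031,"spacer":.012,"pocket_left":.006,"pocket_right":.006,"tray":0,"dome_camera":.026,"screwdriver":.026}
for n,z in zs.items():
    for r in bot.place_of("top",n):
        px=np.array(r["centre"])*[640,480];print(n,round(r["score"],2),px.round(),at(c,px,z).round(4))
E
```

```text
0.05 [ 0.13309136 -0.48132636  0.23041219]
nut_1 0.58 [480. 273.] [ 0.5331 -0.1746]
nut_1 0.49 [369. 248.] [0.5808 0.0122]
nut_1 0.47 [411. 294.] [ 0.5   -0.055]
spacer 0.66 [316. 237.] [0.606  0.1049]
pocket_left 0.6 [318. 243.] [0.5957 0.1017]
pocket_right 0.72 [513. 284.] [ 0.5133 -0.2393]
tray 0.8 [417. 234.] [ 0.6092 -0.0777]
dome_camera 0.65 [510. 198.] [ 0.664  -0.2411]
screwdriver 0.94 [374. 177.] [ 0.7108 -0.0019]
```

View pics/top.png

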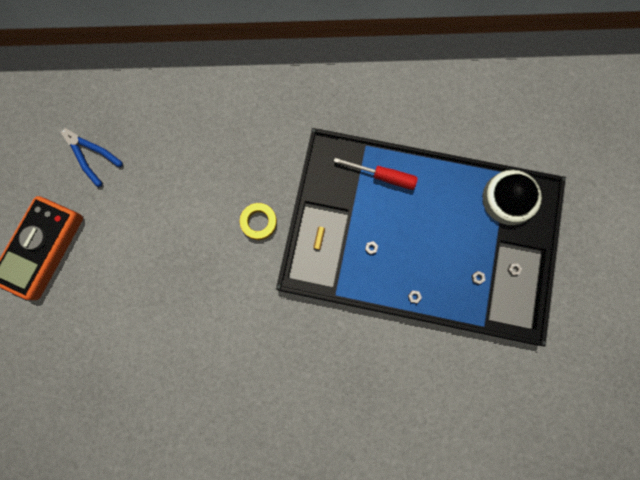

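```bash
cat >> h.py <<'E'
def nuts(c,X=None):
    im=c["pixels"].astype(int)
    m=((im.min(2)>125)&(im.max(2)-im.min(2)<40)).astype(np.uint8)
    n,l,s,ce=cv2.connectedComponentsWithStats(cv2.morphologyEx(m,cv2.MORPH_CLOSE,np.ones((5,5))))
    return [(ce[i],s[i,4]) for i in range(1,n) if 30<s[i,4]<600]
E
python3 - <<'E'
from h import *
from scipy.optimize import least_squares
from scipy.spatial.transform import Rotation as Ro
c=bot.camera("top")
o=np.array([[.15,.23,.034],[.15,-.23,.034],[-.15,-.23,.034],[-.15,.23,.034]])
px=np.array([[314,130],[565,177],[545,344],[279,291]],float)
# grey pocket floor corners (visible ones are occluded partly) -> use the blue mat / hull of dark tray for corners
def f(p):
    a=p[2];R=np.array([[np.cos(a),-np.sin(a),0],[np.sin(a),np.cos(a),0],[0,0,1]])
    return (proj(c,o@R.T+[p[0],p[1],0])-px).ravel()
r=least_squares(f,[.61,-.08,0]);p=r.x;print(p.round(4),r.fun.round(1))
np.save("tray.npy",p)
a=p[2];R=np.array([[np.cos(a),-np.sin(a)],[np.sin(a),np.cos(a)]])
for g,ar in nuts(c):
    w=at(c,g,.034);w2=at(c,g,.014);print(g.round(),ar,"mat",w.round(4),((w-p[:2])@R).round(4),"pocket",((w2-p[:2])@R).round(4))
ob=bot.get_obs();print(Ro.from_quat(ob["tool_rot"]).as_matrix().round(3))
E
```

```text
[ 0.6055 -0.0839 -0.2241] [-2.1 -1.9  1.7 -1.4  2.7  2.3 -2.4  0.2]
[527.  72.] 206 mat [ 0.9011 -0.2932] [ 0.3347 -0.1384] pocket [ 0.3483 -0.146 ]
[ 35. 148.] 57 mat [0.7787 0.6082] [0.0151 0.7133] pocket [0.0201 0.7285]
[354. 165.] 112 mat [0.7316 0.0339] [0.0967 0.1428] pocket [0.104  0.1428]
[ 27. 190.] 50 mat [0.7012 0.6163] [-0.0623  0.7039] pocket [-0.0594  0.7189]
[574. 195.] 61 mat [ 0.6648 -0.3497] [ 0.1169 -0.246 ] pocket [ 0.1246 -0.2565]
[258. 223.] 160 mat [0.6297 0.2049] [-0.0406  0.2869] pocket [-0.0371  0.2907]
[  6. 239.] 89 mat [0.6137 0.6449] [-0.154   0.7124] pocket [-0.1535  0.7276]
[ 29. 236.] 85 mat [0.6165 0.6048] [-0.1424  0.6739] pocket [-0.1416  0.688 ]
[371. 247.] 118 mat [0.5821 0.0093] [-0.0436  0.0856] pocket [-0.0401  0.0841]
[479. 277.] 87 mat [ 0.5259 -0.1711] [-0.0583 -0.1027] pocket [-0.0552 -0.1093]
[415. 296.] 118 mat [ 0.4959 -0.0604] [-0.1121 -0.0015] pocket [-0.1104 -0.0053]
[ 33. 336.] 110 mat [0.4466 0.583 ] [-0.3032  0.6148] pocket [-0.3067  0.6274]
[ 69. 365.] 93 mat [0.3978 0.5193] [-0.3366  0.5419] pocket [-0.341   0.5525]
[485. 420.] 61 mat [ 0.2947 -0.1618] [-0.2857 -0.1451] pocket [-0.2887 -0.1528]
[168. 450.] 97 mat [0.2612 0.35  ] [-0.4321  0.3465] pocket [-0.439   0.3519]
[319. 449.] 40 mat [0.2568 0.1078] [-0.3826  0.1094] pocket [-0.3882  0.1085]
[261. 453.] 37 mat [0.2539 0.2013] [-0.4062  0.1999] pocket [-0.4124  0.2014]
[187. 458.] 34 mat [0.2486 0.3197] [-0.4377  0.3141] pocket [-0.4447  0.3187]
[251. 463.] 59 mat [0.2395 0.2165] [-0.4236  0.2115] pocket [-0.4303  0.2133]
[447. 466.] 62 mat [ 0.2279 -0.0942] [-0.3659 -0.094 ] pocket [-0.371  -0.1003]
[470. 470.] 263 mat [ 0.221  -0.1299] [-0.3646 -0.1304] pocket [-0.3697 -0.1377]
[195. 473.] 120 mat [0.2266 0.3064] [-0.4562  0.2962] pocket [-0.4638  0.3003]
[349. 477.] 91 mat [0.2151 0.0619] [-0.413   0.0554] pocket [-0.4195  0.053 ]
[[ 0.964  0.266 -0.   ]
 [ 0.266 -0.964  0.   ]
 [ 0.    -0.    -1.   ]]
```

```bash
python3 - <<'E'
from h import *
c=bot.camera("top");im=c["pixels"].astype(int)
b=((im[...,2]>im[...,0]+40)).astype(np.uint8);b[:,:300]=0
L=[];Rr=[];T=[];B=[]
for r in range(175,285,3):
    x=np.where(b[r])[0]
    if len(x)>5:L.append((x[0]-.5,r))
for r in range(245,318,3):
    x=np.where(b[r])[0];Rr.append((x[-1]+.5,r))
for col in range(365,480,4):
    y=np.where(b[:,col])[0];B.append((col,y[-1]+.5));T.append((col,y[0]-.5))
for n,S in zip("LRBT",(L,Rr,B,T)):
    W=np.array([at(c,q,.026) for q in S])
    v=cv2.fitLine(W.astype(np.float32),cv2.DIST_HUBER,0,.01,.01).ravel();print(n,v.round(4), "yaw",np.arctan2(*(v[[1,0]] if n in"LR" else (-v[0],v[1])))if 0 else (np.arctan(v[1]/v[0]) if n in"LR" else -np.arctan(v[0]/v[1])))
p=np.load("tray.npy");a=p[2];R=np.array([[np.cos(a),-np.sin(a)],[np.sin(a),np.cos(a)]])
v=im.astype(np.uint8)[110:360,260:580,::-1];s=2.5
v=cv2.resize(v,None,fx=s,fy=s,interpolation=cv2.INTER_CUBIC)
cv2.imwrite("pics/z.png",cv2.resize(v,(768,600)))
E
```

```text
L [ 0.9731 -0.2304  0.6171  0.0476] yaw -0.2325022
R [ 0.9725 -0.2327  0.5191 -0.1938] yaw -0.23485969
B [ 0.2302  0.9731  0.4634 -0.0866] yaw -0.23226303
T [ 0.2273  0.9738  0.7481 -0.0887] yaw -0.22935183
```

View pics/z.png

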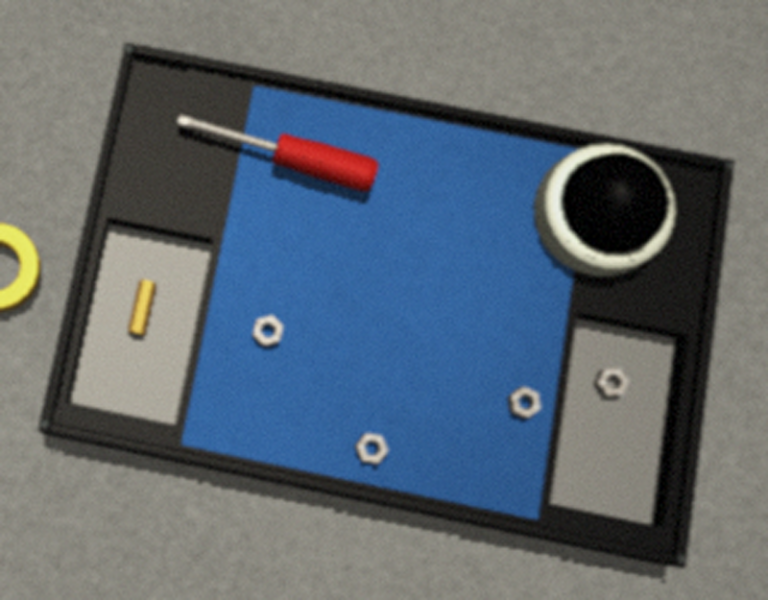

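```bash
cat > plan.py <<'E'
from h import *
from scipy.spatial.transform import Rotation as Ro
yaw=-.2325;O=np.array([.6069,-.0823]);R=np.array([[np.cos(yaw),-np.sin(yaw)],[np.sin(yaw),np.cos(yaw)]])
def w(q): return O+R@np.array(q)
def plan(nut,xend,yend=-.130,back=.036):
    """nut in tray xy; returns pre & end TCP in world, needed tool yaw"""
    nut=np.array(nut);g=np.array([xend,yend-.02]);d=(g-nut)/np.linalg.norm(g-nut)
    s=w(nut-back*d);e=w(nut+d*((yend-nut[1])/d[1]))
    dw=R@d;return s,e,np.arctan2(-dw[1],-dw[0])
if __name__=="__main__":
    ob=bot.get_obs();p=ob["eef_pos"];M=Ro.from_quat(ob["tool_rot"]).as_matrix();y0=np.arctan2(M[1,0],M[0,0])
    print(ob["clock"],p,y0,ob["grip_width"])
    for n,q,x in (("C",(-.0583,-.1051),-.062),("A",(-.0453,.0834),-.005),("B",(-.113,-.0043),-.100)):
        s,e,y=plan(q,x);print(n,"start",s.round(4),"shift",(s-p[:2]).round(4),"end",e.round(4),"push",(e-s).round(4),"twist",round(y-y0,3))
E
python3 plan.py
```

```text
0.5 [ 0.13327687 -0.48187654  0.23128273] 0.2698180033962307 0.08542815337218136
C start [ 0.5371 -0.1369] shift [0.4038 0.345 ] end [ 0.5182 -0.1949] push [-0.0189 -0.058 ] twist 0.986
A start [0.5842 0.0452] shift [0.451  0.5271] end [ 0.5687 -0.2069] push [-0.0155 -0.2521] twist 1.239
B start [ 0.5011 -0.0248] shift [0.3678 0.4571] end [ 0.4779 -0.1853] push [-0.0232 -0.1605] twist 1.157
```

```bash
python3 -m creep '[0.404,0.345,0,0.986,0.008,0.404,0.345,0,0.986,0.008,0.404,0.345,0,0.986,0.008,0.404,0.345,0,0.986,0.008,0.404,0.345,0,0.986,0.008,0.404,0.345,0,0.986,0.008,0.404,0.345,0,0.986,0.008,0.404,0.345,0,0.986,0.008,0.404,0.345,0,0.986,0.008,0.404,0.345,0,0.986,0.008]'; python3 plan.py
```

```text
clock: 1.33
eef_pos: [0.4515, -0.2097, 0.2316]
tool_rot: [0.809, 0.588, 0.0, 0.0]
ft_force: [0.2, -1.9, -0.6]
grip_width: 0.0083
grasp_force: 0.0
1.3333 [ 0.45146819 -0.20967587  0.23161525] 1.256205164692024 0.008280950201176113
C start [ 0.5371 -0.1369] shift [0.0856 0.0728] end [ 0.5182 -0.1949] push [-0.0189 -0.058 ] twist -0.0
A start [0.5842 0.0452] shift [0.1328 0.2549] end [ 0.5687 -0.2069] push [-0.0155 -0.2521] twist 0.253
B start [ 0.5011 -0.0248] shift [0.0496 0.1849] end [ 0.4779 -0.1853] push [-0.0232 -0.1605] twist 0.171
```

```bash
python3 -m creep '[0.086,0.073,-0.03,0,0.008,0.086,0.073,-0.07,0,0.008,0.086,0.073,-0.12,0,0.008,0.086,0.073,-0.14,0,0.008,0.086,0.073,-0.14,0,0.008,0.086,0.073,-0.14,0,0.008]'; python3 - <<'E'
from h import *
from scipy.spatial.transform import Rotation as Ro
o=bot.get_obs();c=bot.camera("wrist");T=np.eye(4);T[:3,:3]=Ro.from_quat(o["tool_rot"]).as_matrix();T[:3,3]=o["eef_pos"]
c["extrinsics"]=np.linalg.inv(T@np.array(c["T_tool_cam"]))
im=c["pixels"][...,::-1].copy()
for P in [(.5259,-.1711,.036),(.582,.0093,.036),(.4959,-.0604,.036)]:
    q=proj(c,[P])[0];print(q)
    if abs(q).max()<2000: cv2.circle(im,tuple(int(v) for v in q),4,(0,0,255),-1)
cv2.imwrite("pics/w.png",im);print(o["eef_pos"])
E
```

```text
clock: 1.83
eef_pos: [0.5327, -0.1357, 0.0849]
tool_rot: [0.808, 0.589, -0.004, -0.005]
ft_force: [-0.5, 0.6, -0.2]
grip_width: 0.0081
grasp_force: 0.0
[324.82469628 327.86678622]
[323.4975561  -78.68400533]
[193.97022234 147.43240713]
[ 0.53271122 -0.13566069  0.08493138]
```

View pics/w.png

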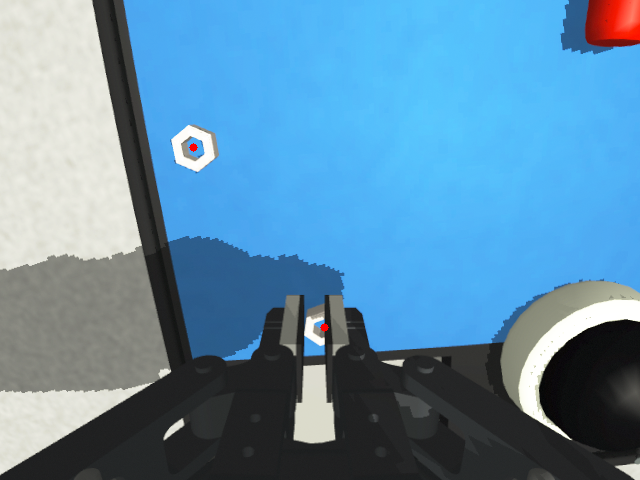

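```bash
python3 -m creep '[-0.003,0,0,0,0.008,-0.003,0,-0.02,0,0.008,-0.003,0,-0.04,0,0.008,-0.003,0,-0.05,0,0.008,-0.003,0,-0.05,0,0.008]'
```

```text
clock: 2.3
eef_pos: [0.5322, -0.139, 0.0415]
tool_rot: [0.81, 0.587, -0.0, -0.0]
ft_force: [-1.1, -0.5, 0.8]
grip_width: 0.0081
grasp_force: 0.0
```

```bash
python3 -m creep '[0.002,0.002,-0.007,0,0.008,0.002,0.002,-0.0115,0,0.008,-0.001,-0.006,-0.0115,0,0.008,-0.0035,-0.015,-0.0115,0,0.008,-0.006,-0.023,-0.0115,0,0.008,-0.009,-0.031,-0.0115,0,0.008,-0.0115,-0.04,-0.0115,0,0.008,-0.014,-0.048,-0.0115,0,0.008,-0.017,-0.056,-0.0115,0,0.008,-0.017,-0.056,-0.0115,0,0.008]'
```

```text
clock: 3.13
eef_pos: [0.5155, -0.1962, 0.0299]
tool_rot: [0.81, 0.586, -0.0, 0.0]
ft_force: [0.2, 0.1, -1.3]
grip_width: 0.008
grasp_force: 0.0
```

```bash
python3 -m creep '[0,0,0.03,0,0.008,0,0,0.06,0,0.008,0,0,0.06,0,0.008]'; python3 - <<'E'
from h import *
c=bot.camera("side");cv2.imwrite("pics/s1.png",c["pixels"][...,::-1])
E
python3 plan.py
```

```text
clock: 3.38
eef_pos: [0.5198, -0.1958, 0.0954]
tool_rot: [0.809, 0.587, 0.003, 0.004]
ft_force: [1.5, -0.2, -0.3]
grip_width: 0.0083
grasp_force: 0.0
3.4333 [ 0.51892561 -0.19537311  0.09329577] 1.2557786753798208 0.007947686134556571
C start [ 0.5371 -0.1369] shift [0.0182 0.0585] end [ 0.5182 -0.1949] push [-0.0189 -0.058 ] twist 0.0
A start [0.5842 0.0452] shift [0.0653 0.2406] end [ 0.5687 -0.2069] push [-0.0155 -0.2521] twist 0.253
B start [ 0.5011 -0.0248] shift [-0.0178  0.1706] end [ 0.4779 -0.1853] push [-0.0232 -0.1605] twist 0.172
```

View pics/s1.png

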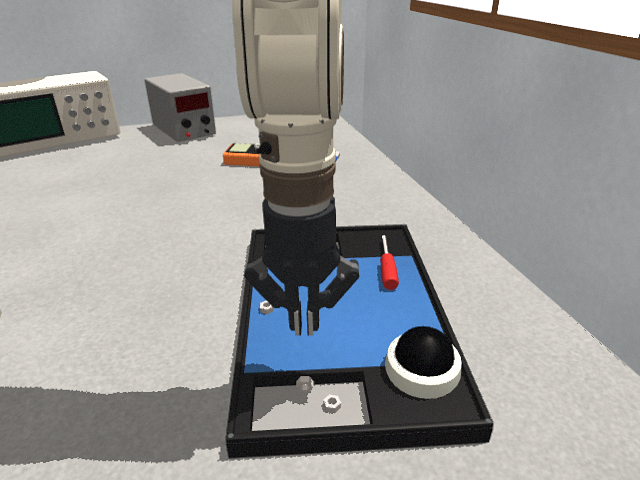

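```bash
python3 -m creep '[0.01,0.04,0,0.1,0.008,0.02,0.08,0,0.2,0.008,0.03,0.12,0,0.253,0.008,0.04,0.155,0,0.253,0.008,0.05,0.19,0,0.253,0.008,0.06,0.22,0,0.253,0.008,0.0655,0.241,-0.01,0.253,0.008,0.0655,0.241,-0.03,0.253,0.008,0.0655,0.241,-0.045,0.253,0.008,0.0655,0.241,-0.045,0.253,0.008]'; python3 plan.py | grep A
```

```text
clock: 4.27
eef_pos: [0.578, 0.0474, 0.0403]
tool_rot: [0.728, 0.685, -0.003, -0.003]
ft_force: [-0.8, 0.4, -0.4]
grip_width: 0.0077
grasp_force: 0.0
A start [0.5842 0.0452] shift [ 0.0062 -0.0022] end [ 0.5687 -0.2069] push [-0.0155 -0.2521] twist -0.001
```

```bash
python3 -m creep '[0,0,0,0,0.008,0,0,0,0,0.008,0,0,0,0,0.008]'; python3 plan.py | grep A
```

```text
clock: 4.52
eef_pos: [0.5824, 0.0464, 0.0458]
tool_rot: [0.729, 0.685, 0.001, 0.001]
ft_force: [-0.1, -0.4, 0.0]
grip_width: 0.0079
grasp_force: 0.0
A start [0.5842 0.0452] shift [ 0.0018 -0.0012] end [ 0.5687 -0.2069] push [-0.0155 -0.2521] twist 0.001
```

```bash
python3 -m creep '[0.001,-0.001,-0.01,0,0.008,0.001,-0.001,-0.016,0,0.008,0,-0.009,-0.016,0,0.008,-0.0005,-0.018,-0.016,0,0.008,-0.001,-0.028,-0.016,0,0.008,-0.0015,-0.038,-0.016,0,0.008,-0.002,-0.048,-0.016,0,0.008,-0.0025,-0.058,-0.016,0,0.008,-0.003,-0.068,-0.016,0,0.008,-0.004,-0.078,-0.016,0,0.008]'
```

```text
clock: 5.35
eef_pos: [0.5777, -0.0326, 0.029]
tool_rot: [0.729, 0.685, 0.0, 0.0]
ft_force: [0.8, -1.0, 0.3]
grip_width: 0.0078
grasp_force: 0.1
```

```bash
python3 -m creep '[-0.0005,-0.01,0,0,0.008,-0.001,-0.02,0,0,0.008,-0.002,-0.03,0,0,0.008,-0.0025,-0.04,0,0,0.008,-0.003,-0.05,0,0,0.008,-0.004,-0.06,0,0,0.008,-0.0045,-0.07,0,0,0.008,-0.005,-0.08,0,0,0.008,-0.0055,-0.09,0,0,0.008,-0.006,-0.1,0,0,0.008]';python3 - <<'E'
from h import *
c=bot.camera("side");cv2.imwrite("pics/s2.png",c["pixels"][...,::-1])
E
```

```text
clock: 6.18
eef_pos: [0.5716, -0.1323, 0.0288]
tool_rot: [0.729, 0.685, -0.0, 0.0]
ft_force: [-0.8, 0.4, 0.2]
grip_width: 0.0082
grasp_force: 0.1
```

View pics/s2.png

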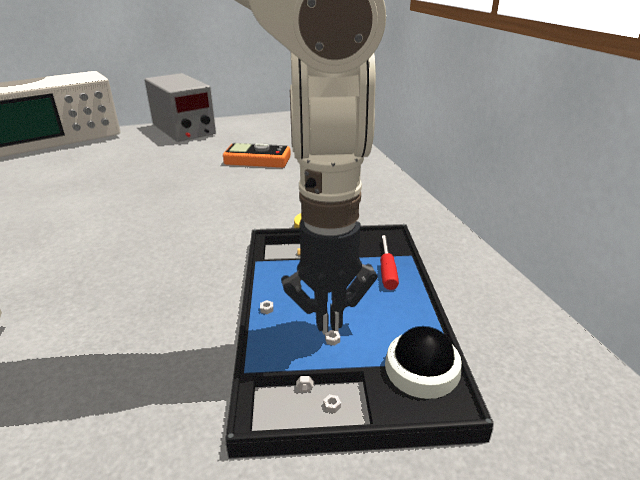

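```bash
python3 -m creep '[-0.0005,-0.012,0,0,0.008,-0.0015,-0.024,0,0,0.008,-0.002,-0.036,0,0,0.008,-0.003,-0.048,0,0,0.008,-0.0035,-0.06,0,0,0.008,-0.0045,-0.074,0,0,0.008,-0.0045,-0.074,0,0,0.008]'
```

```text
clock: 6.82
eef_pos: [0.567, -0.2086, 0.0289]
tool_rot: [0.73, 0.684, -0.0, 0.001]
ft_force: [-0.0, -0.4, -0.1]
grip_width: 0.0079
grasp_force: 0.0
```

```bash
python3 -m creep '[0,0,0.03,0,0.008,0,0,0.06,0,0.008,-0.012,0.035,0.06,-0.081,0.008,-0.025,0.07,0.06,-0.081,0.008,-0.038,0.105,0.06,-0.081,0.008,-0.05,0.14,0.06,-0.081,0.008,-0.062,0.165,0.06,-0.081,0.008,-0.068,0.182,0.05,-0.081,0.008,-0.068,0.182,0.04,-0.081,0.008,-0.068,0.182,0.04,-0.081,0.008]';python3 -m creep '[0,0,0,0,0.008,0,0,0,0,0.008,0,0,0,0,0.008]'; python3 - <<'E'
from h import *
c=bot.camera("side");cv2.imwrite("pics/s3.png",c["pixels"][...,::-1])
E
python3 plan.py|grep B
```

```text
clock: 7.65
eef_pos: [0.4976, -0.0225, 0.0673]
tool_rot: [0.755, 0.656, -0.001, -0.001]
ft_force: [-0.4, -0.9, 0.4]
grip_width: 0.0081
grasp_force: 0.0
clock: 7.9
eef_pos: [0.5, -0.0244, 0.0692]
tool_rot: [0.756, 0.654, 0.0, 0.0]
ft_force: [-0.4, -0.2, 0.1]
grip_width: 0.0081
grasp_force: 0.0
B start [ 0.5011 -0.0248] shift [ 0.0012 -0.0005] end [ 0.4779 -0.1853] push [-0.0232 -0.1605] twist 0.001
```

View pics/s3.png

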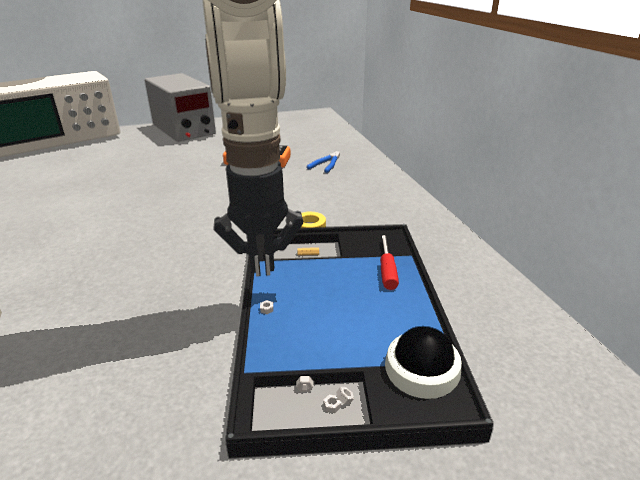

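```bash
python3 -m creep '[0.0015,0,-0.015,0,0.008,0.0015,0,-0.03,0,0.008,0.0015,0,-0.039,0,0.008,0.0005,-0.008,-0.039,0,0.008,-0.001,-0.016,-0.039,0,0.008,-0.002,-0.026,-0.039,0,0.008,-0.0035,-0.036,-0.039,0,0.008,-0.005,-0.046,-0.039,0,0.008,-0.0065,-0.056,-0.039,0,0.008,-0.008,-0.066,-0.039,0,0.008]'
```

```text
clock: 8.78
eef_pos: [0.4912, -0.0907, 0.0303]
tool_rot: [0.756, 0.655, 0.0, 0.0]
ft_force: [0.0, 0.1, 0.2]
grip_width: 0.0079
grasp_force: 0.1
```

```bash
python3 -m creep '[-0.0015,-0.011,0,0,0.008,-0.003,-0.022,0,0,0.008,-0.005,-0.033,0,0,0.008,-0.0065,-0.044,0,0,0.008,-0.008,-0.055,0,0,0.008,-0.0095,-0.066,0,0,0.008,-0.011,-0.078,0,0,0.008,-0.0125,-0.088,0,0,0.008,-0.0135,-0.094,0,0,0.008,-0.0135,-0.094,0,0,0.008]'
```

```text
clock: 9.62
eef_pos: [0.4774, -0.1848, 0.0298]
tool_rot: [0.756, 0.654, -0.0, 0.0]
ft_force: [-0.7, 0.4, 0.6]
grip_width: 0.008
grasp_force: 0.0
```

```bash
python3 -m creep '[0,0,0.035,0,0.008,0,0,0.07,0,0.008,-0.02,0.035,0.1,0,0.008,-0.04,0.07,0.12,0,0.008,-0.055,0.105,0.12,0,0.008,-0.06,0.13,0.12,0,0.008,-0.06,0.13,0.12,0,0.008,-0.06,0.13,0.12,0,0.008]'; python3 - <<'E'
from h import *
c=bot.camera("side");d=bot.camera("top");v=d["pixels"][110:360,260:580]
cv2.imwrite("pics/s4.png",np.hstack([cv2.resize(c["pixels"][200:450,220:500],(400,357)),cv2.resize(v,(400,357))])[...,::-1])
E
```

```text
clock: 10.28
eef_pos: [0.4173, -0.0517, 0.1503]
tool_rot: [0.754, 0.656, 0.0, 0.0]
ft_force: [-0.3, -0.2, 0.1]
grip_width: 0.008
grasp_force: 0.0
```

View pics/s4.png

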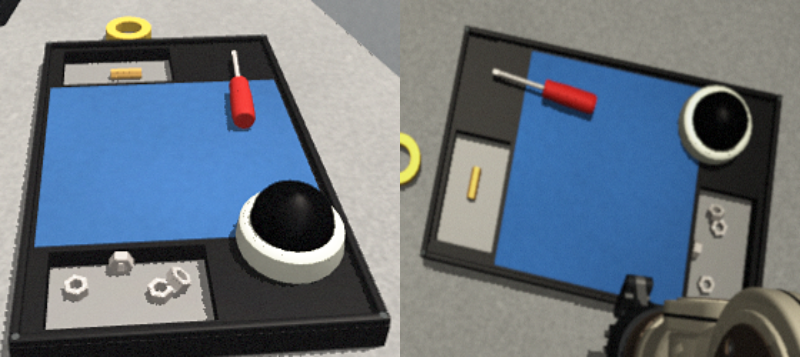

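```bash
python3 -c "
from workcell import bot
print(bot.job_done())"
```

```text
the job is handed in; nothing more can be done
None
```

I swept all three loose nuts into the right pocket beside the stored nut, pushing only; in the last picture one stands against the pocket's inner wall and another leans on the stored nut, while the spacer, dome camera, screwdriver and tape look unmoved, and I handed the job in about 10 s into the 48 s allowed.

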